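# Sweep the spacer rings through the sorting tray's gate

### The job

Push the three round steel spacer rings across the deck of the wooden sorting tray with the fingertips, one at a time, through the narrow gate so that each drops into the slot behind it. Only slide the rings, never pick them up; leave the oblong link plate on the deck and the things around the tray where they are.

Things in the scene. Friction and masses are not known exactly. Their poses are not given: they have to be found in the camera images.
- tray: Fixed plywood sorting tray. Origin on the table, under the middle of the gate's drop edge; x points the way the rings go, out through the gate (roughly away from the robot), y left, z up. Level deck, top at z = 80 mm, x = -205 to 0 mm (drop edge), y = -125 to +125 mm. Rims at the back and sides and a fence at the far edge stand 14 mm above the deck; rims 8 mm, fence 5 mm thick.
- gate (a point): Middle of the gate, on the drop edge at deck height; axes as the tray's. The gate is a 44 mm wide gap in the fence. Straight slanted cheeks, 14 mm high, lead to it: inner faces 106 mm apart at x = -31 mm, narrowing to 44 mm at x = -5 mm. A ring tips into the slot by itself once its centre is a few mm past the drop edge (x = 0), so the fingers need not pass the gate.
- slot (a point): Centre of the floor of the open-topped slot behind the gate, axes as the tray's. Inside 58 mm in x (it begins at the drop edge) by 120 mm in y; floor 4 mm above the table, 76 mm below the deck; far wall rises 16 mm and end walls 8 mm above the deck.
- ring_0_mid (a point): Centre (mid-height) of a loose steel spacer ring, round, 34 mm outside, 16 mm hole, 12 mm thick, about 50 g, lying flat on the tray deck (centre 6 mm above the deck), its axis along z. All three rings are alike; they slide with ordinary friction.
- ring_1_mid (a point): Centre (mid-height) of a loose steel spacer ring, round, 34 mm outside, 16 mm hole, 12 mm thick, about 50 g, lying flat on the tray deck (centre 6 mm above the deck), its axis along z. All three rings are alike; they slide with ordinary friction.
- ring_2_mid (a point): Centre (mid-height) of a loose steel spacer ring, round, 34 mm outside, 16 mm hole, 12 mm thick, about 50 g, lying flat on the tray deck (centre 6 mm above the deck), its axis along z. All three rings are alike; they slide with ordinary friction.
- link: Loose oblong steel link plate, 56 x 22 mm and 10 mm thick with round ends and a 2 mm high rivet head on each end; lies flat on the deck among the rings, long axis x. Origin: centre of its underside. It stays on the deck; being nudged does no harm.
- eyelet_tin: Round grey tin, 67 mm across, 28 mm high, on the table to the right of the tray; origin centre of its underside. Bystander.
- block_1: Brown sanding block, 57 x 100 x 31 mm, on the table to the right of the tray; origin centre of its underside. Bystander.
Things that resemble listed ones, but are neither listed nor needed, are in the scene too. Leave any black look-alike of the part that bears ring_0_mid alone. What is shaped like the part that bears ring_1_mid but purple is not meant.

How it is judged:
On the way, in this order (a step that is already met when the one before it is completed fails the run):
1. one ring, and only one, is down in the slot (((x of ring_0_mid in the frame of tray between 0 and 0.058 m and y of ring_0_mid in the frame of tray between -0.06 and 0.06 m and z of ring_0_mid in the frame of tray below 0.072 m) or (x of ring_1_mid in the frame of tray between 0 and 0.058 m and y of ring_1_mid in the frame of tray between -0.06 and 0.06 m and z of ring_1_mid in the frame of tray below 0.072 m) or (x of ring_2_mid in the frame of tray between 0 and 0.058 m and y of ring_2_mid in the frame of tray between -0.06 and 0.06 m and z of ring_2_mid in the frame of tray below 0.072 m))), for 0.2 s.
2. a second ring is down in the slot, the third not yet ((((x of ring_0_mid in the frame of tray between 0 and 0.058 m and y of ring_0_mid in the frame of tray between -0.06 and 0.06 m and z of ring_0_mid in the frame of tray below 0.072 m) and (x of ring_1_mid in the frame of tray between 0 and 0.058 m and y of ring_1_mid in the frame of tray between -0.06 and 0.06 m and z of ring_1_mid in the frame of tray below 0.072 m)) or ((x of ring_0_mid in the frame of tray between 0 and 0.058 m and y of ring_0_mid in the frame of tray between -0.06 and 0.06 m and z of ring_0_mid in the frame of tray below 0.072 m) and (x of ring_2_mid in the frame of tray between 0 and 0.058 m and y of ring_2_mid in the frame of tray between -0.06 and 0.06 m and z of ring_2_mid in the frame of tray below 0.072 m)) or ((x of ring_1_mid in the frame of tray between 0 and 0.058 m and y of ring_1_mid in the frame of tray between -0.06 and 0.06 m and z of ring_1_mid in the frame of tray below 0.072 m) and (x of ring_2_mid in the frame of tray between 0 and 0.058 m and y of ring_2_mid in the frame of tray between -0.06 and 0.06 m and z of ring_2_mid in the frame of tray below 0.072 m)))), for 0.2 s.
3. the third ring is down in the slot (x of ring_0_mid in the frame of tray between 0 and 0.058 m and y of ring_0_mid in the frame of tray between -0.06 and 0.06 m and z of each of ring_0_mid, ring_1_mid, ring_2_mid in the frame of tray below 0.072 m and x of ring_1_mid in the frame of tray between 0 and 0.058 m and y of ring_1_mid in the frame of tray between -0.06 and 0.06 m and x of ring_2_mid in the frame of tray between 0 and 0.058 m and y of ring_2_mid in the frame of tray between -0.06 and 0.06 m), for 0.2 s.
At the end, for the whole second after the job is handed in: All three rings lie at rest inside the slot behind the gate (centres between the slot's walls and at least 8 mm below the deck's top), having gone in one after another, and the link plate is still on the deck, at rest (all of step 3 and x of link in the frame of tray below -0.005 m and z of link in the frame of tray above 0.073 m and linear speed of each of ring_0, ring_1, ring_2, link below 0.02 m/s); the robot touches nothing.
It fails at once if a ring is lifted more than 12 mm off the deck (z of any of ring_0_mid, ring_1_mid, ring_2_mid in the frame of tray above 0.098 m).
It fails at once if the link plate is lifted more than 15 mm or leaves the deck (z of link in the frame of tray above 0.095 m or z of link in the frame of tray below 0.073 m).
It fails at once if the round tin or the sanding block is moved more than 15 mm (distance of any of eyelet_tin, block_1 from where it was at the start of the episode above 0.015 m).
It also fails if it takes over 61 s, if anything falls off the work surface, if the arm or the gripper's body presses on something with over 40 N, if the wrist force passes 120 N, or if a joint passes its speed limit or range.

### The arm

A 6-joint arm with a two-finger parallel gripper is mounted at the origin on a cart in front of the work surface, level with it; the furniture and walls round the work are solid. World frame = base frame: x ahead of the robot, y to its left, z up, the work surface at z = 0. Lengths are in m, angles in rad, forces in N, time in s.
With the tool pointing down it reaches from about 0.35 to 0.775 m from the base axis. Payload 5.5 kg.
Tool frame: the origin (TCP) lies midway between the tips of the shut fingers; the grasp point (between the pads) lies 19 mm behind it; z points along the fingers, y is the line along which they close (so a half turn about z gives the same grasp; the last joint's range is limited). The gripper opens to 85 mm and grips with 20 to 120 N. Pads are 22 mm wide; open, the fingers measure 114 mm over their backs; the gripper's body (76 mm by 85 mm) begins 54 mm behind the grasp point. The pads swing forward as they close: fully open they stand 13 mm farther back than shut.
Start: joints at [-0.14, 0.313, 0.046, 1.304, 0, 1.431], TCP at [0.575, -0, 0.231] pointing down, gripper open.
Joint ranges: [-2.76, 2.76], [-0.86, 1.69], [-1.03, 1.26], [-2.2, 2.34], [-1.47, 1.5], [-3.14, 3.14]. Speed limits (rad/s): [2.57, 2.57, 3.14, 3.14, 3.14, 3.14].

### API

Orientations are given as a unit quaternion [w, x, y, z].
In Python, from workcell import env gives the robot as it stands.
- The arm moves only by the tool move_arm, never from a script. Its argument "targets" is a list of rows, each a list of 3 entries, a list of its own where there are three numbers: the shift along the tool's x, y, z in mm, then the turn, a rotation vector about the tool's x, y, z in units of 10 degrees (1.0 is 10 degrees), then the closure, from -1 (fully open) to 1 (shut). In form: [[[dx, dy, dz], [ax, ay, az], gripper], ...]. A call has 1 to 5 rows; each row is the pose to reach, as a shift and turn from the pose commanded when the call began, along the tool's axes at that moment; what a row does not reach only later rows make up. A row lasts 1/8 s, in which the tool goes at most 62.5 mm and 10.7 degrees, less where a joint would pass 70% of its speed; a pose out of reach is approached as far as the arm can. A call with a gripper value outside its range is refused whole. The fingers move at their own pace and stop on an object; "squeeze" is the grip in N (left out, the last holds). Time passes only in rows, so rows that repeat a pose let the fingers close. It gives the time, the measured TCP pose, the force, the opening and the grip force at its end, in the units of the state.
- env.get_state(): the state, without advancing time (a new reading comes with each control period).
- env.read_camera(name): name is "scene" or "side" or "wrist"; returns a dict with "pixels" (400x640x3 uint8, red, green, blue), "fovy" (degrees; the focal length in pixels is half the picture's height over the tangent of half this angle, whatever the lens; pixels are square), "cx", "cy" (the principal point, pixels), "extrinsics" (4x4, takes a point from world to camera coordinates); the wrist camera has in their place "mount" (4x4, takes a point from camera to tool coordinates, whose origin is the TCP and whose axes are the flange's). Camera axes: x right, y up, looking along -z (the intrinsics and any distortion apply to the point x, -y, -z); pixel columns grow to the right and rows downward; lengths in m; the calibration is good to about 2 mm. A picture is of the moment at which its call begins: read the wrist's pose just before it. There is no depth.
- env.hand_in(): hands the job in; it is judged then, once.
Trained networks look in a picture, given as the dict that the camera call returned (one of the last four; its "shot" number tells which), for a name from the list of things; names that differ only in an ending like _2 or _b are one class to them, and where a whole thing is asked for, a point or a joint stands for the part that bears it (a point fixed in the world has none). Each returns a list of dicts, best first, with "confidence" (0 to 1); they miss things now and then, are a little off and sometimes report something else, mostly with a low value. They report only what shows in the picture. A call takes as long as a camera call. They do not tell look-alikes from the thing itself.
- env.spot_in(thing, picture): "centre" ([x, y, z] in m, in world coordinates, good to about 4 mm: the middle of the surface that is visible of it).
- env.regions_of(thing, picture): "mask" (400x640 bool, what is visible of it).
- env.landmark_of(thing, picture): "centre" ([x, y, z] in m, in world coordinates, good to about 4 mm: a listed point, or the origin of a listed thing).
The state is a dict: "clock": time; "joint_pos": joint angles; "qvel": joint speeds; "tau": joint torques, N m; "tcp_pos": TCP position; "orientation": TCP orientation; "wrist_force": force on the tool from outside, world axes, zero at the start; "ft_torque": the same for the moment, N m; "finger_gap": finger opening in m; "grip_force": force on a finger pad.
Only numpy, scipy, OpenCV 4.12 (cv2) and the standard library are available. Lean on these libraries where they do the work, as an engineer would, in place of code of your own. Each camera call takes 0.05 s, during which the arm holds its last target. There are 200 camera calls.

## Working session

There is one attempt and no reset: what is moved stays moved. The work goes in short steps, Python scripts to look and compute and a tool call to move; the robot and the scene stay as the last step left them, time stands still between calls to the robot, and variables do not carry over. Pictures are saved under pics/ and viewed, at most 10 in all, crops included, and the job is handed in when it is done.

Besides the shell and the picture viewer there is one more tool, called after "Call:" by a JSON object that holds its "fn" and its "kwargs". move_arm: Moves the arm, as the interface text tells. Its arguments: {"type":"object","properties":{"targets":{"type":"array","items":{"type":"array"}},"squeeze":{"type":"number"}},"required":["targets"]}

```bash
mkdir -p pics; ls; python3 - <<'E'
from workcell import env
import cv2, numpy as np
s=env.get_state(); print(s)
for n in ["scene","side"]:
    p=env.read_camera(n); cv2.imwrite(f"pics/{n}0.png",p["pixels"][:,:,::-1])
    print(n,p["fovy"],p["cx"],p["cy"],np.round(p["extrinsics"],3).tolist(),[k for k in p])
    for t in ["tray","gate","slot","ring_0_mid","link","eyelet_tin","block_1"]:
        print(t,[(np.round(d["centre"],3).tolist(),round(d["confidence"],2)) for d in env.landmark_of(t,p)])
E
```

```text
pics
{'clock': 0.0, 'joint_pos': array([-1.39613727e-01,  3.14002972e-01,  4.49425102e-02,  1.30357351e+00,
        8.38296080e-06,  1.43118938e+00]), 'qvel': array([-0.00011749, -0.00033455,  0.00046493,  0.00041151,  0.00031584,
        0.00050915]), 'tau': array([-2.90074182e-03, -4.80629075e+01,  2.98531097e+01,  1.95313990e-02,
       -3.83516899e-04, -4.27451073e-05]), 'tcp_pos': array([5.74482965e-01, 5.76776772e-05, 2.30392482e-01]), 'orientation': array([-7.36317552e-04,  7.07108883e-01,  7.07104082e-01, -5.49625186e-04]), 'wrist_force': array([0.27611378, 0.88572636, 0.31595145]), 'ft_torque': array([ 0.01481184, -0.00786415, -0.01334544]), 'grip_force': 0.0, 'finger_gap': 0.08554877641561993}
scene 44.64670250453842 322.17209310402416 191.88817887352607 [[0.843, -0.538, -0.021, -0.623], [0.299, 0.435, 0.849, -0.124], [-0.448, -0.722, 0.528, -0.995], [0.0, 0.0, 0.0, 1.0]] ['pixels', 'fovy', 'cx', 'cy', 'extrinsics', 'shot']
tray [([0.609, -0.164, -0.0], 0.75), ([0.612, -0.162, 0.078], 0.56)]
gate [([0.612, -0.16, 0.08], 0.56)]
slot []
ring_0_mid [([0.519, -0.219, 0.085], 0.58), ([0.512, -0.35, 0.006], 0.52)]
link [([0.474, -0.119, 0.081], 0.6)]
eyelet_tin [([0.523, -0.529, 0.003], 0.78)]
block_1 [([0.449, -0.505, 0.002], 0.68)]
side 45.66999652124692 310.748250521808 201.3561861501632 [[-0.987, -0.161, 0.012, 0.515], [0.113, -0.635, 0.764, -0.29], [-0.116, 0.755, 0.645, -0.739], [0.0, 0.0, 0.0, 1.0]] ['pixels', 'fovy', 'cx', 'cy', 'extrinsics', 'shot']
tray [([0.613, -0.159, -0.004], 0.81)]
gate [([0.608, -0.156, 0.077], 0.9)]
slot [([0.637, -0.162, 0.004], 0.76)]
ring_0_mid [([0.515, -0.22, 0.086], 0.63)]
link [([0.471, -0.115, 0.079], 0.58)]
eyelet_tin [([0.518, -0.529, -0.003], 0.96), ([0.523, -0.093, 0.084], 0.56), ([0.613, -0.158, -0.004], 0.4)]
block_1 [([0.448, -0.51, -0.002], 0.89), ([0.614, -0.159, -0.002], 0.71)]
```

View pics/scene0.png

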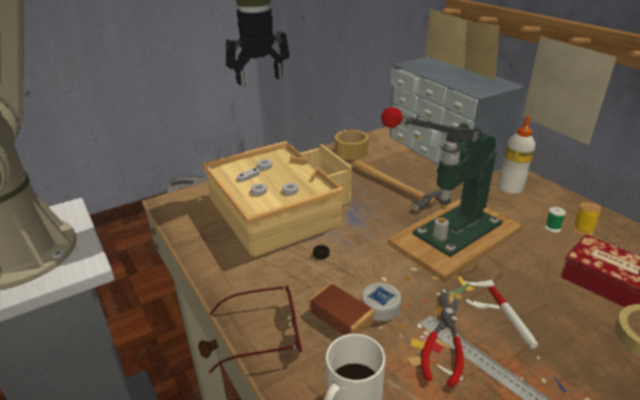

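View pics/side0.png

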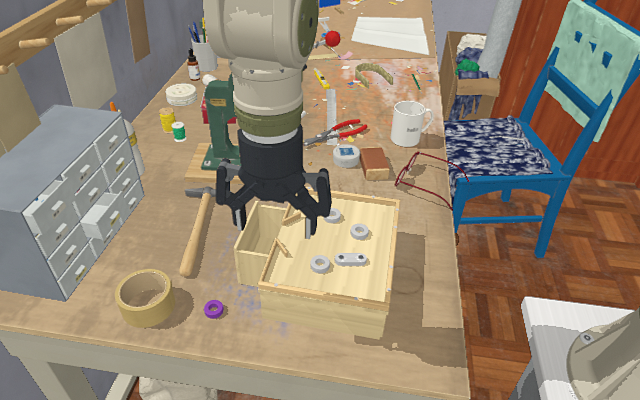

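Both views show three grey rings on the deck at scene (265,165), (259,189) and (290,188), or side (320,264), (359,231) and (333,216). The link is at scene (248,174), side (351,259). There are two look-alikes on the table: a black one at scene (321,252) and a purple one at side (213,310). The three grey rings on the deck are the ones meant. I'll confirm that in an enlarged crop and measure.

```bash
cat > h.py <<'E'
import numpy as np, cv2
from scipy.spatial.transform import Rotation as R
from workcell import env
def ext(p,s=None):
    """camera->world 4x4"""
    if "extrinsics" in p: return np.linalg.inv(p["extrinsics"])
    T=np.eye(4); q=s["orientation"]; T[:3,:3]=R.from_quat([q[1],q[2],q[3],q[0]]).as_matrix(); T[:3,3]=s["tcp_pos"]
    return T@p["mount"]
def ray(p,uv,z,s=None):
    f=200/np.tan(np.radians(p["fovy"]/2)); M=ext(p,s)
    d=M[:3,:3]@np.array([(uv[0]-p["cx"])/f,-(uv[1]-p["cy"])/f,-1.]); o=M[:3,3]
    return o+d*(z-o[2])/d[2]
def proj(p,X,s=None):
    f=200/np.tan(np.radians(p["fovy"]/2)); c=np.linalg.inv(ext(p,s))@np.append(X,1)
    return np.array([p["cx"]+f*c[0]/-c[2],p["cy"]-f*c[1]/-c[2]])
E
python3 - <<'E'
from h import *
for n in ["scene","side"]:
    p=env.read_camera(n)
    for t in ["ring_0_mid","link"]:
        for d in env.regions_of(t,p):
            m=d["mask"]; v,u=np.nonzero(m); print(n,t,round(d["confidence"],2),m.sum(),u.mean().round(1),v.mean().round(1),ray(p,(u.mean(),v.mean()),.088).round(4))
    for t in ["tray","gate","slot"]: print(t,[(np.round(d["centre"],4).tolist(),round(d["confidence"],2)) for d in env.landmark_of(t,p)])
    if n=="side": a=p["pixels"][180:330,225:415]; cv2.imwrite("pics/c1.png",cv2.resize(a,None,fx=4,fy=4,interpolation=cv2.INTER_CUBIC)[:,:,::-1])
E
```

```text
scene ring_0_mid 0.52 183 290.7 188.0 [ 0.5196 -0.225   0.088 ]
scene ring_0_mid 0.44 145 321.1 251.6 [ 0.4594 -0.4383  0.088 ]
scene link 0.64 188 248.8 173.9 [ 0.4729 -0.1203  0.088 ]
tray [([0.6091, -0.1597, 0.0019], 0.79)]
gate [([0.6144, -0.1621, 0.0798], 0.84)]
slot []
side ring_0_mid 0.62 390 350.1 259.0 [ 0.4715 -0.1093  0.088 ]
side ring_0_mid 0.58 187 332.8 216.1 [ 0.5151 -0.2142  0.088 ]
side link 0.86 371 349.8 259.0 [ 0.4721 -0.1095  0.088 ]
tray [([0.6127, -0.1607, -0.0013], 0.95), ([0.4507, -0.5111, -0.0018], 0.64)]
gate [([0.6108, -0.1582, 0.0787], 0.85), ([0.5243, -0.095, 0.0835], 0.29)]
slot []
```

View pics/c1.png

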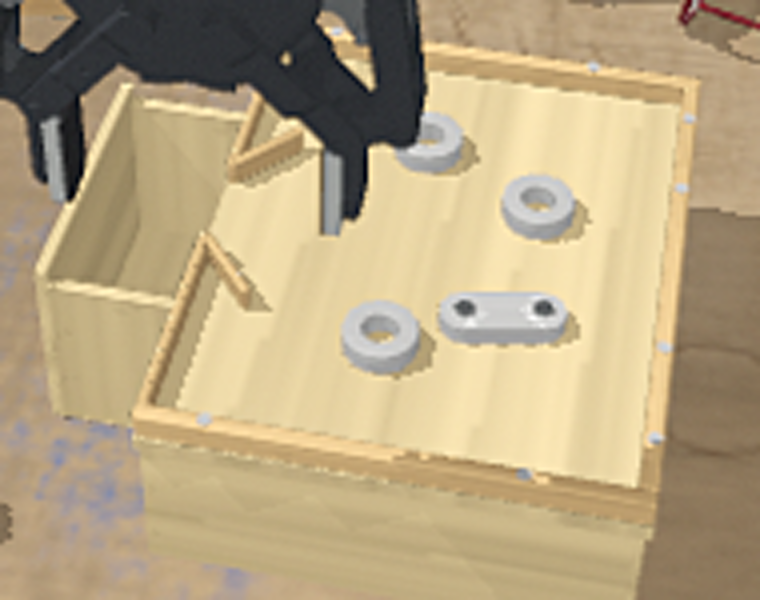

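The crop shows three plain grey rings and the link with two rivets, all on the deck, which confirms the choice. Next I move over the tray for an overhead wrist view.

Call:
{"fn": "move_arm", "kwargs": {"targets": [[[-40,-20,0],[0,0,1],-1],[[-80,-40,0],[0,0,1],-1],[[-120,-60,-20],[0,0,1],-1],[[-160,-90,-40],[0,0,1],-1],[[-160,-110,-60],[0,0,1],-1]]}}

```text
clock: 2.02
tcp_pos: [0.4639, -0.1624, 0.2918]
orientation: [0.0, 0.767, 0.641, -0.0]
wrist_force: [-1.4, 0.7, 0.0]
finger_gap: 0.085
grip_force: 0.0
```

```bash
python3 - <<'E'
from h import *
s=env.get_state(); print(s["joint_pos"].round(3),s["tcp_pos"].round(4),s["orientation"].round(3),s["clock"])
p=env.read_camera("wrist"); print(p["mount"].round(3).tolist(),p["fovy"])
cv2.imwrite("pics/w1.png",p["pixels"][:,:,::-1])
for t in ["ring_0_mid","link"]:
    for d in env.regions_of(t,p):
        m=d["mask"]; v,u=np.nonzero(m); print(t,round(d["confidence"],2),m.sum(),u.mean().round(1),v.mean().round(1),ray(p,(u.mean(),v.mean()),.088,s).round(4))
p=env.read_camera("side")
for d in env.regions_of("ring_0_mid",p):
        m=d["mask"]; v,u=np.nonzero(m); print(t,round(d["confidence"],2),m.sum(),u.mean().round(1),v.mean().round(1),ray(p,(u.mean(),v.mean()),.088).round(4))
c={"FL":(135,410),"BL":(658,500),"BR":(697,80)}
for k,(a,b) in c.items(): print(k,ray(p,(225+a/4-.4,180+b/4-.4),.094).round(4))
E
```

```text
[-5.000e-01  1.390e-01 -3.000e-02  1.401e+00 -1.000e-03  1.249e+00] [ 0.4639 -0.1624  0.2918] [ 0.     0.767  0.641 -0.   ] 2.025
[[0.001, 0.951, 0.309, 0.081], [1.0, -0.001, 0.0, -0.001], [0.0, 0.309, -0.951, -0.144], [0.0, 0.0, 0.0, 1.0]] 62.51666987209308
ring_0_mid 0.98 644 375.3 207.4 [ 0.519 -0.219  0.088]
ring_0_mid 0.86 288 372.7 272.4 [ 0.5056 -0.301   0.088 ]
link 0.58 1125 318.2 119.1 [ 0.4729 -0.1122  0.088 ]
link 0.41 902 393.2 361.8 [ 0.5154 -0.44    0.088 ]
link 0.74 213 331.4 215.2 [ 0.5179 -0.2162  0.088 ]
FL [ 0.6131 -0.0275  0.094 ]
BL [ 0.4021 -0.0184  0.094 ]
BR [ 0.3925 -0.2783  0.094 ]
```

View pics/w1.png

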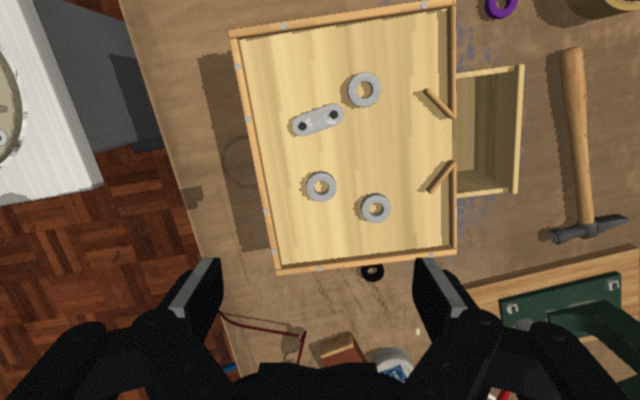

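The wrist view shows the rings at about (364,90), (320,186) and (375,208), and the link at (318,119). The gate is between (455,117) and (453,162), and the rim corners are at (230,35), (455,0), (278,273) and (455,254). I'll fit the tray pose and segment the rings.

```bash
python3 - <<'E'
from h import *
import json
s=env.get_state(); p=env.read_camera("wrist")
im=p["pixels"]; hsv=cv2.cvtColor(im,cv2.COLOR_RGB2HSV)
W=[(230,35),(278,273),(455,254),(455,117),(453,162)]
L=[(-213,133),(-213,-133),(0,-133),(-0,22),(-0,-22)]
P=np.array([ray(p,w,.094,s)[:2] for w in W]); L=np.array(L)/1000.
def fit(L,P):
    a=L-L.mean(0); b=P-P.mean(0); th=np.arctan2((a[:,0]*b[:,1]-a[:,1]*b[:,0]).sum(),(a*b).sum())
    Rm=np.array([[np.cos(th),-np.sin(th)],[np.sin(th),np.cos(th)]]); t=P.mean(0)-Rm@L.mean(0); return th,Rm,t
th,Rm,t=fit(L,P); print("yaw",np.degrees(th),t, ((P-(L@Rm.T+t))*1000).round(1).tolist())
json.dump([th,*t],open("tray.json","w"))
m=((hsv[...,1]<60)&(hsv[...,2]>90)).astype(np.uint8); 
m[:, :245]=0; m[:,450:]=0; m[:10]=0; m[250:]=0
n,lab,st,ce=cv2.connectedComponentsWithStats(m)
for i in range(1,n):
    if st[i,4]>150:
        cs,_=cv2.findContours((lab==i).astype(np.uint8),cv2.RETR_EXTERNAL,cv2.CHAIN_APPROX_NONE)
        (u,v),r=cv2.minEnclosingCircle(cs[0]); 
        X=ray(p,(u,v),.088,s); print(st[i].tolist(),(round(u,1),round(v,1),round(r,1)),X.round(4),"local",((X[:2]-t)@Rm*1000).round(1))
E
```

```text
yaw -2.143650510638568 [ 0.61102673 -0.15416352] [[2.9, -5.3], [4.1, 3.8], [-2.3, 0.9], [-1.1, 1.4], [-3.6, -0.8]]
[346, 75, 35, 35, 733] (362.9, 92.2, 17.8) [ 0.523  -0.0912  0.088 ] local [-90.3  59.6]
[291, 106, 52, 33, 999] (316.5, 122.0, 27.0) [ 0.4721 -0.112   0.088 ] local [-140.4   36.9]
[305, 174, 30, 31, 595] (319.5, 189.1, 15.3) [ 0.4628 -0.1838  0.088 ] local [-147.   -35.2]
[359, 197, 31, 29, 553] (374.1, 211.0, 15.2) [ 0.5188 -0.2198  0.088 ] local [-89.7 -69. ]
```

```bash
cat >> h.py <<'E'
T0=np.array([.611,-.157]); YAW=np.radians(-2.2)
RM=np.array([[np.cos(YAW),-np.sin(YAW)],[np.sin(YAW),np.cos(YAW)]])
def loc(X): return (np.asarray(X)[:2]-T0)@RM*1000
def plan(start,ways):
    """start: None (measured) or (lx,ly,z,head); ways: list of (lx mm,ly mm,z mm,heading deg, tray frame) -> rows"""
    def pose(w):
        a=np.radians(w[3])+YAW; x=-np.array([np.cos(a),np.sin(a),0]); z=np.array([0,0,-1.])
        return np.append(RM@np.array(w[:2])/1000+T0,w[2]/1000),np.c_[x,np.cross(z,x),z]
    if start is None:
        s=env.get_state(); q=s["orientation"]; P,Q=s["tcp_pos"],R.from_quat([q[1],q[2],q[3],q[0]]).as_matrix()
        print("at",loc(P).round(1),(P[2]*1000).round(1),"head",np.degrees(np.arctan2(-Q[1,0],-Q[0,0])-YAW).round(1),"q6",s["joint_pos"][5].round(2),"t",s["clock"])
    else: P,Q=pose(start)
    for w in ways:
        p,q=pose(w); print(w,(Q.T@(p-P)*1000).round(1).tolist(),(np.degrees(R.from_matrix(Q.T@q).as_rotvec())/10).round(2).tolist())
E
python3 - <<'E'
from h import *
W=[(-181,-46,180,18)]
plan(None,W)
p=env.read_camera("side")
for a,b in [(232,178),(205,235)]: print(loc(ray(p,(225+a/4-.4,180+b/4-.4),.094)).round(1))
E
```

```text
at [-145.4   -8.2] 290.5 head -97.8 q6 1.25 t 2.325
(-181, -46, 180, 18) [-42.3, -30.1, 110.5] [0.0, -0.0, -11.58]
[ -7.7 -12.6]
[-5.  26.1]
```

Call:
{"fn": "move_arm", "kwargs": {"targets": [[[0,0,0],[0,0,-1],0.67],[[0,0,0],[0,0,-2],0.67],[[0,0,0],[0,0,-3],0.67],[[0,0,0],[0,0,-4],0.67],[[0,0,0],[0,0,-5],0.67]]}}

```text
clock: 3.0
tcp_pos: [0.4654, -0.1593, 0.2902]
orientation: [-0.001, 0.419, 0.908, 0.0]
wrist_force: [0.4, 0.2, -0.4]
finger_gap: 0.0142
grip_force: 0.0
```

Call:
{"fn": "move_arm", "kwargs": {"targets": [[[0,0,0],[0,0,-1],0.67],[[0,0,0],[0,0,-2],0.67],[[0,0,0],[0,0,-3],0.67],[[0,0,0],[0,0,-4],0.67],[[0,0,0],[0,0,-5],0.67]]}}

```text
clock: 3.62
tcp_pos: [0.4654, -0.1593, 0.2902]
orientation: [-0.001, -0.004, 1.0, 0.0]
wrist_force: [-0.1, 0.1, -0.3]
finger_gap: 0.014
grip_force: 0.0
```

```bash
python3 - <<'E'
from h import *
s=env.get_state(); p=env.read_camera("wrist"); print(s["finger_gap"])
cv2.imwrite("pics/w2.png",p["pixels"][:,:,::-1])
plan(None,[(-181,-46,180,18),(-181,-46,110,18)])
hsv=cv2.cvtColor(p["pixels"],cv2.COLOR_RGB2HSV); m=((hsv[...,1]<60)&(hsv[...,2]>90)).astype(np.uint8)
n,lab,st,ce=cv2.connectedComponentsWithStats(m)
for i in range(1,n):
    if 250<st[i,4]<1500:
        cs,_=cv2.findContours((lab==i).astype(np.uint8),cv2.RETR_EXTERNAL,cv2.CHAIN_APPROX_NONE)
        (u,v),r=cv2.minEnclosingCircle(cs[0]); print((round(u),round(v),round(r,1)),loc(ray(p,(u,v),.088,s)).round(1))
E
```

```text
0.01403789129942433
at [-145.4   -7.9] 290.2 head 2.9 q6 -0.51 t 3.675
(-181, -46, 180, 18) [37.3, -36.3, 110.2] [0.01, -0.01, -1.51]
(-181, -46, 110, 18) [37.2, -36.4, 180.2] [0.01, -0.01, -1.51]
(293, 165, 15.8) [-147.1  -32.5]
(359, 173, 25.3) [-141.2   39.4]
(262, 213, 15.0) [-89.5 -66.1]
(375, 218, 15.0) [-90.4  62.3]
(635, 228, 20.0) [-90.6 359.8]
```

View pics/w2.png

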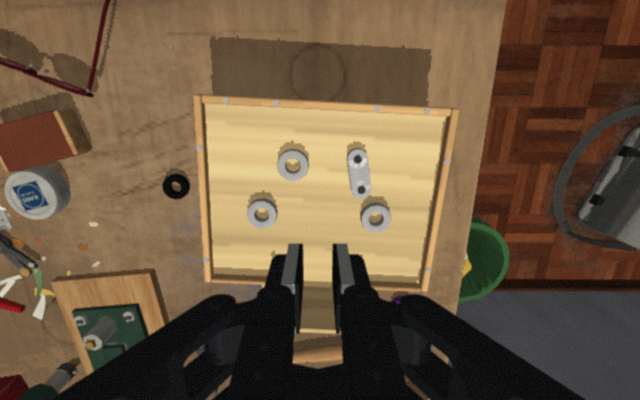

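The gripper, 14 mm open, hides the gate at about (320,290). The rings are at (293,165), (262,213) and (375,218). I'll refine the tray pose from the rim corners at (197,97), (457,108), (207,284) and (427,290) while descending behind the back ring.

```bash
python3 - <<'E'
from h import *
s=env.get_state(); p=env.read_camera("wrist")
for w in [(195,96),(459,108),(206,285),(428,291)]: print(loc(ray(p,w,.094,s)).round(1))
E
```

```text
[-212.6 -130.3]
[-214.6  132.4]
[   2.9 -130.9]
[ -2.1 134.3]
```

Call:
{"fn": "move_arm", "kwargs": {"targets": [[[10,-12,20],[0,0,-0.5],0.67],[[25,-25,50],[0,0,-1.0],0.67],[[34,-36,90],[0,0,-1.5],0.67],[[34,-36,130],[0,0,-1.5],0.67],[[34,-36,170],[0,0,-1.5],0.67]]}}

```text
clock: 4.35
tcp_pos: [0.431, -0.1958, 0.1197]
orientation: [-0.0, -0.129, 0.992, 0.0]
wrist_force: [1.2, 0.2, 0.1]
finger_gap: 0.0138
grip_force: 0.0
```

```bash
python3 - <<'E'
from h import *
s=env.get_state(); p=env.read_camera("side")
plan(None,[(-182,-44,84,18),(-142,-31,84,18),(-85,-13,84,18),(-65,-7,84,18)])
cv2.imwrite("pics/s2.png",cv2.resize(p["pixels"][170:340,220:420],None,fx=3.5,fy=3.5,interpolation=cv2.INTER_CUBIC)[:,:,::-1])
E
```

```text
at [-181.3  -43.8] 114.8 head 17.0 q6 -0.85 t 4.4
(-182, -44, 84, 18) [0.6, -0.2, 30.8] [0.04, -0.03, -0.1]
(-142, -31, 84, 18) [-41.5, 0.5, 30.5] [0.04, -0.03, -0.1]
(-85, -13, 84, 18) [-101.3, 1.1, 30.2] [0.04, -0.03, -0.1]
(-65, -7, 84, 18) [-122.2, 1.0, 30.1] [0.04, -0.03, -0.1]
```

View pics/s2.png

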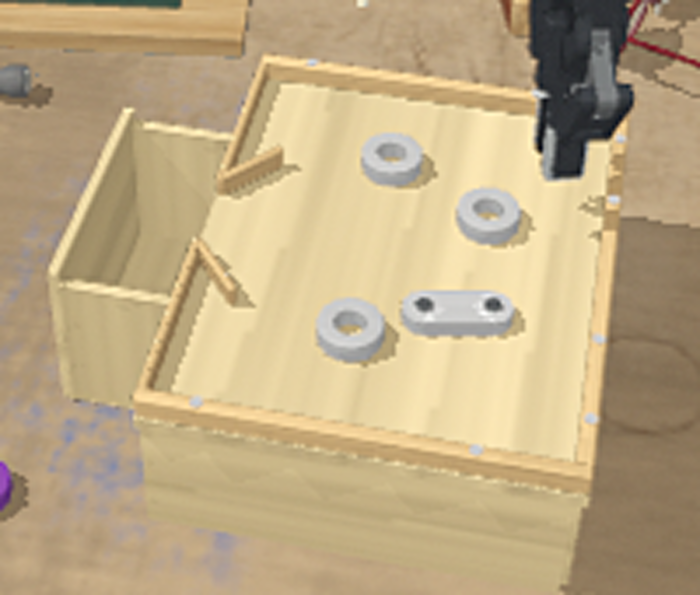

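The side view is clear: the fingers are behind the back ring and the link and other rings are untouched. I descend behind it.

Call:
{"fn": "move_arm", "kwargs": {"targets": [[[0,0,15],[0,0,0],0.67],[[0,0,28],[0,0,0],0.67],[[0,0,34],[0,0,0],0.67],[[0,0,34],[0,0,0],0.67]]}}

```text
clock: 4.9
tcp_pos: [0.4313, -0.1961, 0.0875]
orientation: [0.0, -0.13, 0.991, -0.0]
wrist_force: [-0.9, -0.3, 0.3]
finger_gap: 0.014
grip_force: 0.0
```

```bash
sed -i 's/-.157\])/-.1557])/' h.py; python3 - <<'E'
from h import *
print(env.get_state()["wrist_force"].round(1))
plan(None,[(-142,-32,84,18),(-105,-20,84,18),(-65,-8,84,18)])
E
```

```text
[-0.9 -0.3  0.3]
at [-178.1  -47.3] 87.5 head 17.2 q6 -0.86 t 4.9
(-142, -32, 84, 18) [-39.0, 3.9, 3.5] [-0.0, 0.0, -0.08]
(-105, -20, 84, 18) [-77.8, 4.5, 3.5] [-0.0, 0.0, -0.08]
(-65, -8, 84, 18) [-119.6, 4.1, 3.5] [-0.0, 0.0, -0.08]
```

Call:
{"fn": "move_arm", "kwargs": {"targets": [[[0,4,2.5],[0,0,0],0.67],[[-15,4,3],[0,0,0],0.67],[[-33,4,3],[0,0,0],0.67],[[-50,4,3],[0,0,0],0.67],[[-67,4,3],[0,0,0],0.67]]}}

```text
clock: 5.52
tcp_pos: [0.4963, -0.1744, 0.0843]
orientation: [0.0, -0.131, 0.991, -0.0]
wrist_force: [-0.5, -0.2, -0.3]
finger_gap: 0.0142
grip_force: 0.2
```

Call:
{"fn": "move_arm", "kwargs": {"targets": [[[-15,0,0],[0,0,0],0.67],[[-30,0,0],[0,0,0],0.67],[[-43,0,0],[0,0,0],0.67],[[-52,0,0],[0,0,0],0.67]]}}

```text
clock: 6.02
tcp_pos: [0.5457, -0.1611, 0.0842]
orientation: [0.0, -0.131, 0.991, 0.0]
wrist_force: [0.5, -0.0, 0.6]
finger_gap: 0.0141
grip_force: 0.1
```

```bash
python3 - <<'E'
from h import *
print(env.get_state()["wrist_force"].round(1))
plan(None,[(-72,0,84,0),(-30,0,84,0),(-24,0,84,0),(-20,0,84,0)])
p=env.read_camera("side")
cv2.imwrite("pics/s3.png",cv2.resize(p["pixels"][170:340,220:420],None,fx=3.5,fy=3.5,interpolation=cv2.INTER_CUBIC)[:,:,::-1])
E
```

```text
[ 0.5 -0.   0.6]
at [-65.   -7.9] 84.2 head 17.2 q6 -0.69 t 6.025
(-72, 0, 84, 0) [4.3, 9.6, 0.2] [0.0, 0.0, 1.72]
(-30, 0, 84, 0) [-35.8, -2.8, 0.2] [0.0, 0.0, 1.72]
(-24, 0, 84, 0) [-41.5, -4.6, 0.2] [0.0, 0.0, 1.72]
(-20, 0, 84, 0) [-45.3, -5.7, 0.2] [0.0, 0.0, 1.72]
```

View pics/s3.png

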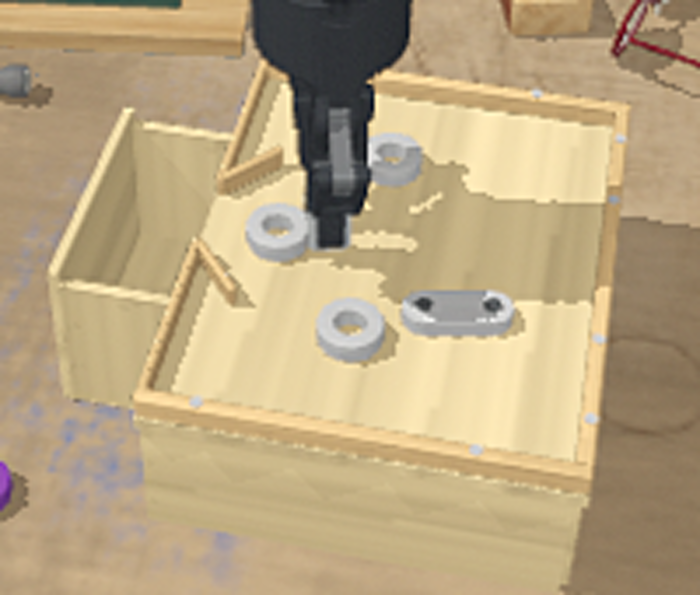

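The ring is now in front of the gate, at crop (280,232), with the gate middle at (209,213). I back off, straighten and push it through.

Call:
{"fn": "move_arm", "kwargs": {"targets": [[[10,6,0],[0,0,0],0.67],[[12,12,0],[0,0,0.9],0.67],[[10,11,0],[0,0,1.7],0.67],[[-2,8,0],[0,0,1.7],0.67],[[-15,4,0],[0,0,1.7],0.67]]}}

```text
clock: 6.7
tcp_pos: [0.5588, -0.1537, 0.0846]
orientation: [0.0, 0.017, 1.0, -0.0]
wrist_force: [-1.1, -0.5, 0.6]
finger_gap: 0.014
grip_force: 0.1
```

Call:
{"fn": "move_arm", "kwargs": {"targets": [[[-11,0,0],[0,0,0],0.67],[[-20,0,0],[0,0,0],0.67],[[-27,0,0],[0,0,0],0.67],[[-32,0,0],[0,0,0],0.67],[[-32,0,0],[0,0,0],0.67]]}}

```text
clock: 7.32
tcp_pos: [0.5907, -0.1547, 0.0842]
orientation: [0.0, 0.017, 1.0, -0.0]
wrist_force: [1.0, -0.3, 0.7]
finger_gap: 0.0144
grip_force: 0.0
```

```bash
python3 - <<'E'
from h import *
print(env.get_state()["wrist_force"].round(1))
plan(None,[])
p=env.read_camera("side")
cv2.imwrite("pics/s4.png",cv2.resize(p["pixels"][170:340,220:420],None,fx=3.5,fy=3.5,interpolation=cv2.INTER_CUBIC)[:,:,::-1])
E
```

```text
[ 1.  -0.3  0.7]
at [-20.4   0.2] 84.2 head 0.2 q6 -0.35 t 7.325
```

View pics/s4.png

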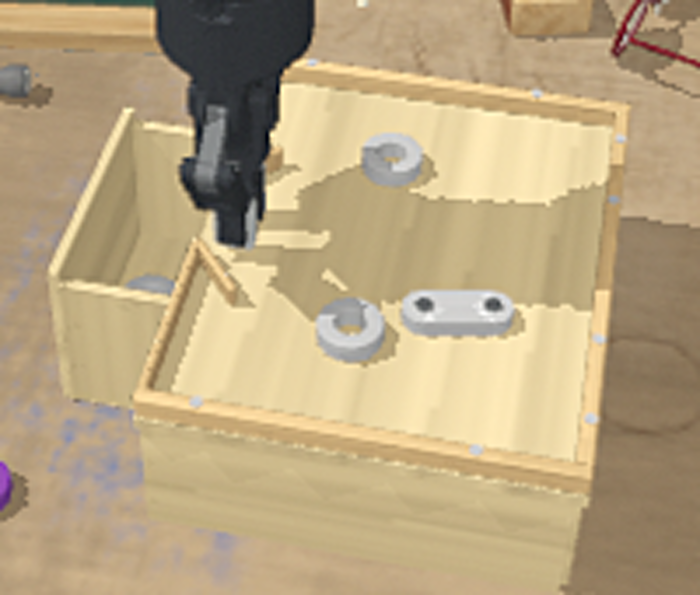

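The first ring is in the slot, visible at crop (150,283), and the other two rings and the link are untouched. Next is the right-hand ring, at local (-90,-67).

```bash
python3 - <<'E'
from h import *
plan(None,[(-50,0,110,0.2),(-108,-95,125,56)])
plan((-108,-95,84,56),[(-59,-22,84,56),(-74,0,84,0),(-20,0,84,0)])
plan((-59,-22,84,56),[(-66,-33,84,56),(-76,-20,84,26),(-76,0,84,0),(-20,0,84,0)])
E
```

```text
at [-20.7   0.3] 84.2 head 0.2 q6 -0.35 t 7.375
(-50, 0, 110, 0.2) [29.3, -0.1, -25.8] [0.0, -0.0, 0.0]
(-108, -95, 125, 56) [87.7, -94.9, -40.8] [0.0, -0.0, -5.58]
(-59, -22, 84, 56) [-87.9, 0.2, 0.0] [0.0, 0.0, 0.0]
(-74, 0, 84, 0) [-97.8, 24.9, 0.0] [0.0, 0.0, 5.6]
(-20, 0, 84, 0) [-128.0, -19.8, 0.0] [0.0, 0.0, 5.6]
(-66, -33, 84, 56) [13.0, -0.3, 0.0] [0.0, 0.0, 0.0]
(-76, -20, 84, 26) [7.8, 15.2, 0.0] [0.0, 0.0, 3.0]
(-76, 0, 84, 0) [-8.7, 26.4, 0.0] [0.0, 0.0, 5.6]
(-20, 0, 84, 0) [-40.0, -20.0, 0.0] [0.0, 0.0, 5.6]
```

Call:
{"fn": "move_arm", "kwargs": {"targets": [[[25,0,-20],[0,0,0],0.67],[[50,-25,-45],[0,0,-1],0.67],[[70,-50,-45],[0,0,-2],0.67],[[88,-75,-45],[0,0,-3],0.67],[[88,-95,-45],[0,0,-4],0.67]]}}

```text
clock: 8.0
tcp_pos: [0.4975, -0.2472, 0.1297]
orientation: [-0.0, -0.328, 0.945, 0.0]
wrist_force: [0.5, -0.1, -0.6]
finger_gap: 0.0144
grip_force: 0.0
```

Call:
{"fn": "move_arm", "kwargs": {"targets": [[[0,0,0],[0,0,-1],0.67],[[0,0,0],[0,0,-1.6],0.67],[[0,0,0],[0,0,-1.6],0.67]]}}

```text
clock: 8.38
tcp_pos: [0.4988, -0.2466, 0.1294]
orientation: [0.0, -0.453, 0.891, 0.0]
wrist_force: [-0.0, -0.1, 0.2]
finger_gap: 0.0143
grip_force: 0.0
```

```bash
python3 - <<'E'
from h import *
plan(None,[(-108,-95,84,56)])
s=env.get_state()
for n in ["wrist","side","scene"]:
  p=env.read_camera(n)
  for d in env.landmark_of("ring_0_mid",p): print(n,round(d["confidence"],2),loc(d["centre"]).round(1),d["centre"][2].round(3))
E
```

```text
at [-108.7  -95.1] 129.4 head 56.1 q6 -1.54 t 8.375
(-108, -95, 84, 56) [-0.5, -0.5, 45.4] [0.0, 0.0, 0.01]Traceback (most recent call last):
  File "<stdin>", line 6, in <module>
AttributeError: 'float' object has no attribute 'round'
```

Call:
{"fn": "move_arm", "kwargs": {"targets": [[[0,0,20],[0,0,0],0.67],[[0,0,36],[0,0,0],0.67],[[0,0,45],[0,0,0],0.67],[[0,0,45],[0,0,0],0.67],[[-12,0,45],[0,0,0],0.67]]}}

```text
clock: 9.1
tcp_pos: [0.5065, -0.2373, 0.0847]
orientation: [0.0, -0.453, 0.891, -0.0]
wrist_force: [0.0, -0.7, -0.3]
finger_gap: 0.0142
grip_force: 0.1
```

```bash
python3 - <<'E'
from h import *
print(env.get_state()["wrist_force"].round(1))
plan(None,[(-59,-22,84,56)])
p=env.read_camera("side")
for d in env.landmark_of("ring_0_mid",p): print(round(d["confidence"],2),loc(d["centre"]).round(1),d["centre"])
cv2.imwrite("pics/s5.png",cv2.resize(p["pixels"][170:340,220:420],None,fx=3.5,fy=3.5,interpolation=cv2.INTER_CUBIC)[:,:,::-1])
E
```

```text
[ 0.  -0.7 -0.3]
at [-101.3  -85.5] 84.7 head 56.1 q6 -1.52 t 9.1
(-59, -22, 84, 56) [-76.3, 0.3, 0.7] [-0.0, -0.0, 0.01]
0.76 [-90.8 -62. ] [0.5179, -0.2142, 0.0849]
```

View pics/s5.png

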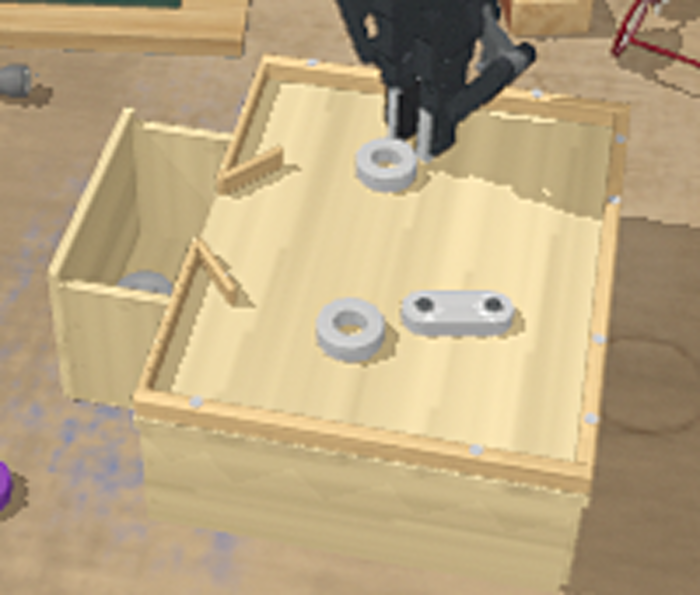

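The fingers are nested on the second ring at crop (387,163). I push it diagonally to the front of the gate.

Call:
{"fn": "move_arm", "kwargs": {"targets": [[[-14,0,0.5],[0,0,0],0.67],[[-31,0,0.5],[0,0,0],0.67],[[-48,0,0.5],[0,0,0],0.67],[[-64,0,0.5],[0,0,0],0.67],[[-75,0,0.5],[0,0,0],0.67]]}}

```text
clock: 9.82
tcp_pos: [0.551, -0.175, 0.0838]
orientation: [0.0, -0.454, 0.891, -0.0]
wrist_force: [0.0, -1.0, -0.1]
finger_gap: 0.0138
grip_force: 0.2
```

```bash
python3 - <<'E'
from h import *
plan(None,[(-67,-35,84,56),(-74,-28,84,48),(-79,-20,84,38),(-80,-11,84,28),(-80,-4,84,18)])
plan((-80,-4,84,18),[(-80,0,84,8),(-80,0,84,0),(-66,0,84,0),(-52,0,84,0)])
p=env.read_camera("side")
for d in env.landmark_of("ring_0_mid",p): print(round(d["confidence"],2),loc(d["centre"]).round(1),d["centre"])
E
```

```text
at [-59.2 -21.6] 83.8 head 56.3 q6 -1.39 t 9.825
(-67, -35, 84, 56) [15.5, -1.0, -0.2] [-0.0, 0.0, 0.03]
(-74, -28, 84, 48) [13.6, 8.7, -0.2] [-0.0, 0.0, 0.83]
(-79, -20, 84, 38) [9.7, 17.3, -0.2] [-0.0, 0.0, 1.83]
(-80, -11, 84, 28) [2.8, 23.2, -0.2] [-0.0, 0.0, 2.83]
(-80, -4, 84, 18) [-3.1, 27.0, -0.2] [-0.0, 0.0, 3.83]
(-80, 0, 84, 8) [-1.2, 3.8, 0.0] [0.0, 0.0, 1.0]
(-80, 0, 84, 0) [-1.2, 3.8, 0.0] [0.0, 0.0, 1.8]
(-66, 0, 84, 0) [-14.6, -0.5, 0.0] [0.0, 0.0, 1.8]
(-52, 0, 84, 0) [-27.9, -4.8, 0.0] [0.0, 0.0, 1.8]
0.56 [-49.5   1.7] [0.5616, -0.1521, 0.0832]
```

Call:
{"fn": "move_arm", "kwargs": {"targets": [[[15,-1,0],[0,0,0],0.67],[[14,9,0],[0,0,0.8],0.67],[[10,17,0],[0,0,1.8],0.67],[[3,23,0],[0,0,2.8],0.67],[[-3,27,0],[0,0,3.8],0.67]]}}

```text
clock: 10.55
tcp_pos: [0.5291, -0.1591, 0.0838]
orientation: [-0.0, -0.135, 0.991, -0.0]
wrist_force: [0.0, -0.3, 0.1]
finger_gap: 0.0141
grip_force: 0.0
```

Call:
{"fn": "move_arm", "kwargs": {"targets": [[[-1,4,0],[0,0,1.0],0.67],[[-1,4,0],[0,0,1.8],0.67],[[-7,2,0],[0,0,1.8],0.67],[[-17,-1,0],[0,0,1.8],0.67],[[-28,-5,0],[0,0,1.8],0.67]]}}

```text
clock: 11.18
tcp_pos: [0.5592, -0.1555, 0.0839]
orientation: [0.0, 0.017, 1.0, -0.0]
wrist_force: [-0.1, -0.0, 0.5]
finger_gap: 0.014
grip_force: 0.2
```

```bash
python3 - <<'E'
from h import *
plan(None,[(-20,0,84,0)])
p=env.read_camera("side")
for d in env.landmark_of("ring_0_mid",p): print(round(d["confidence"],2),loc(d["centre"]).round(1),d["centre"])
E
```

```text
at [-51.7  -1.8] 83.9 head 0.2 q6 -0.38 t 11.175
(-20, 0, 84, 0) [-31.7, 1.6, -0.1] [-0.0, 0.0, 0.02]
0.55 [-30.5  -0.6] [0.5805, -0.1551, 0.0859]
0.26 [-140.8   37. ] [0.4717, -0.1133, 0.0793]
```

Call:
{"fn": "move_arm", "kwargs": {"targets": [[[-11,2,0],[0,0,0],0.67],[[-20,2,0],[0,0,0],0.67],[[-27,2,0],[0,0,0],0.67],[[-32,2,0],[0,0,0],0.67],[[-32,2,0],[0,0,0],0.67]]}}

```text
clock: 11.9
tcp_pos: [0.591, -0.1541, 0.0838]
orientation: [0.0, 0.017, 1.0, 0.0]
wrist_force: [0.0, -0.2, 0.1]
finger_gap: 0.0138
grip_force: 0.0
```

```bash
python3 - <<'E'
from h import *
plan(None,[])
for n in ["side","scene"]:
  p=env.read_camera(n)
  for t in ["ring_0_mid","link"]:
    for d in env.landmark_of(t,p): print(n,t,round(d["confidence"],2),loc(d["centre"]).round(1),d["centre"])
# ring A start: nominal centre (-90,61), heading toward (-44,0)
h=np.degrees(np.arctan2(-61,46)); u=np.array([np.cos(np.radians(h)),np.sin(np.radians(h))]); a=np.array([-90,61])-33*u; b=np.array([-44,0])-26.5*u
print(h,a,b)
plan(None,[(-50,0,110,0),(*a,125,h)])
E
```

```text
at [-20.    0.8] 83.8 head 0.2 q6 -0.35 t 11.9
side ring_0_mid 0.62 [20.5  6. ] [0.6317, -0.1505, 0.0146]
side link 0.91 [-140.7   37.8] [0.4719, -0.1125, 0.0825]
scene ring_0_mid 0.46 [ -91.5 -197.3] [0.512, -0.3493, 0.0078]
scene ring_0_mid 0.26 [-146.5 -360.9] [0.4508, -0.5107, 0.0019]
scene link 0.7 [-138.1   35.1] [0.4744, -0.1153, 0.0803]
-52.980113745168524 [-109.86904187   87.34807726] [-59.95544271  21.15830447]
at [-20.7   0.8] 83.9 head 0.2 q6 -0.35 t 12.2
(-50, 0, 110, 0) [29.3, -0.7, -26.1] [0.0, 0.0, 0.02]
(np.float64(-109.86904186765773), np.float64(87.34807725928525), 125, np.float64(-52.980113745168524)) [88.9, 86.8, -41.1] [0.0, 0.0, 5.32]
```

Call:
{"fn": "move_arm", "kwargs": {"targets": [[[25,0,-20],[0,0,0],0.67],[[50,25,-45],[0,0,1],0.67],[[70,50,-45],[0,0,2],0.67],[[89,75,-45],[0,0,3],0.67],[[89,87,-45],[0,0,4],0.67]]}}

```text
clock: 12.82
tcp_pos: [0.5028, -0.0627, 0.1291]
orientation: [-0.0, 0.361, 0.933, 0.0]
wrist_force: [0.1, -0.4, -0.3]
finger_gap: 0.0142
grip_force: 0.0
```

Call:
{"fn": "move_arm", "kwargs": {"targets": [[[0,0,0],[0,0,1],0.67],[[0,0,0],[0,0,1.3],0.67],[[0,0,0],[0,0,1.3],0.67]]}}

```text
clock: 13.2
tcp_pos: [0.5045, -0.064, 0.129]
orientation: [0.0, 0.461, 0.887, 0.0]
wrist_force: [-0.3, 0.6, -0.9]
finger_gap: 0.0141
grip_force: 0.0
```

```bash
python3 - <<'E'
from h import *
plan(None,[(-110,87.3,84,-53)])
for n in ["side","scene"]:
  p=env.read_camera(n)
  for t in ["ring_0_mid"]:
    for d in env.landmark_of(t,p): print(n,t,round(d["confidence"],2),loc(d["centre"]).round(1),d["centre"])
  if n=="side": cv2.imwrite("pics/s6.png",cv2.resize(p["pixels"][170:340,220:420],None,fx=3.5,fy=3.5,interpolation=cv2.INTER_CUBIC)[:,:,::-1])
E
```

```text
at [-109.9   87.5] 129.0 head -52.8 q6 0.68 t 13.2
(-110, 87.3, 84, -53) [-0.1, -0.2, 45.0] [0.0, 0.0, 0.02]
side ring_0_mid 0.46 [ 2.7 -2.9] [0.6136, -0.1587, -0.0043]
side ring_0_mid 0.45 [19.9  5.6] [0.6311, -0.1509, 0.0167]
side ring_0_mid 0.43 [-142.6   33.5] [0.4698, -0.1168, 0.0842]
scene ring_0_mid 0.67 [-148.5 -361.5] [0.4487, -0.5112, 0.0012]
scene ring_0_mid 0.58 [ -92.  -197.8] [0.5115, -0.3498, 0.0072]
```

```bash
python3 - <<'E'
from h import *
p=env.read_camera("side"); hsv=cv2.cvtColor(p["pixels"],cv2.COLOR_RGB2HSV)
m=((hsv[...,1]<45)&(hsv[...,2]>80)).astype(np.uint8); m2=np.zeros_like(m); m2[195:300,235:400]=m[195:300,235:400]
n,lab,st,ce=cv2.connectedComponentsWithStats(m2)
for i in range(1,n):
    if st[i,4]>20: print(st[i].tolist(),ce[i].round(1),"deck",loc(ray(p,ce[i],.086)).round(0),"slotfloor",loc(ray(p,ce[i],.016)).round(0))
E
```

```text
[356, 203, 12, 15, 90] [360.9 209.7] deck [-144.  -94.] slotfloor [-140. -175.]
[291, 213, 20, 23, 187] [302.  225.4] deck [-41. -27.] slotfloor [ -25. -100.]
[336, 245, 31, 21, 385] [350.5 258.3] deck [-141.   37.] slotfloor [-137.  -29.]
[253, 247, 18, 7, 83] [261.8 250.1] deck [14. 51.] slotfloor [ 36. -14.]
[310, 250, 20, 24, 270] [320.2 263.5] deck [-92.  60.] slotfloor [-82.  -3.]
[235, 285, 23, 15, 99] [245.6 290.8] deck [ 15. 143.] slotfloor [37. 90.]
[244, 295, 12, 5, 26] [250.  297.6] deck [  4. 155.] slotfloor [ 25. 103.]
```

Call:
{"fn": "move_arm", "kwargs": {"targets": [[[0,0,20],[0,0,0],0.67],[[0,0,36],[0,0,0],0.67],[[0,0,45],[0,0,0],0.67],[[0,0,45],[0,0,0],0.67]]}}

```text
clock: 13.95
tcp_pos: [0.5042, -0.064, 0.0833]
orientation: [-0.001, 0.462, 0.887, -0.0]
wrist_force: [-0.7, 0.5, -0.1]
finger_gap: 0.014
grip_force: 0.0
```

View pics/s6.png

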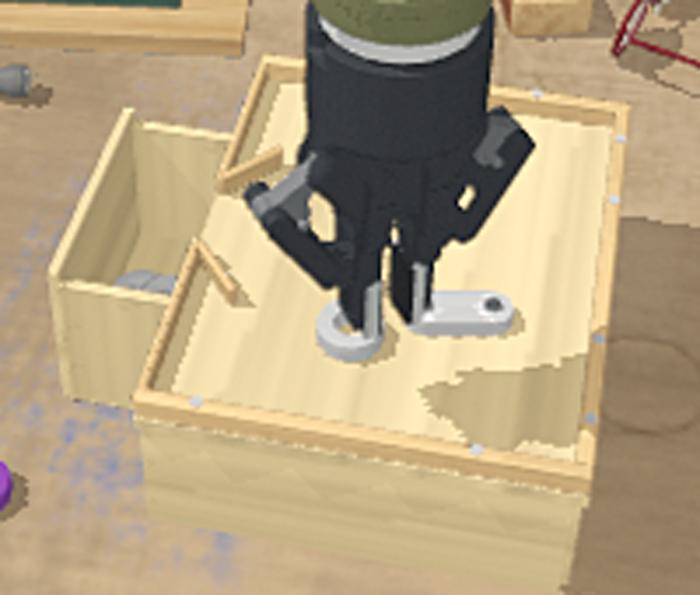

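Two rings are in the slot, around crop (150,282). The grey blob in question is the gripper linkage, and the third ring and the link are still in place. I push the third ring to the front of the gate.

Call:
{"fn": "move_arm", "kwargs": {"targets": [[[-10,0,0],[0,0,0],0.67],[[-27,0,0],[0,0,0],0.67],[[-46,0,0],[0,0,0],0.67],[[-66,0,0],[0,0,0],0.67],[[-83,0,0],[0,0,0],0.67]]}}

```text
clock: 14.58
tcp_pos: [0.5534, -0.1338, 0.0839]
orientation: [0.0, 0.462, 0.887, 0.0]
wrist_force: [-0.2, -0.2, 0.1]
finger_gap: 0.014
grip_force: 0.2
```

```bash
python3 - <<'E'
from h import *
plan(None,[(-68,34,84,-53),(-75,27,84,-45),(-80,19,84,-35),(-81,10,84,-25),(-81,3,84,-15)])
plan((-81,3,84,-15),[(-80,0,84,-5),(-80,0,84,0),(-74,0,84,0),(-64,0,84,0),(-52,0,84,0)])
p=env.read_camera("side")
for t in ["ring_0_mid","link"]:
    for d in env.landmark_of(t,p): print(t,round(d["confidence"],2),loc(d["centre"]).round(1),d["centre"])
E
```

```text
at [-58.4  19.6] 83.9 head -52.9 q6 0.58 t 14.575
(-68, 34, 84, -53) [17.3, 1.0, -0.1] [0.0, 0.0, 0.01]
(-75, 27, 84, -45) [15.9, -8.8, -0.1] [0.0, 0.0, -0.79]
(-80, 19, 84, -35) [12.5, -17.6, -0.1] [0.0, 0.0, -1.79]
(-81, 10, 84, -25) [6.0, -23.8, -0.1] [0.0, 0.0, -2.79]
(-81, 3, 84, -15) [0.4, -28.1, -0.1] [0.0, 0.0, -3.79]
(-80, 0, 84, -5) [-1.7, -2.6, 0.0] [0.0, 0.0, -1.0]
(-80, 0, 84, 0) [-1.7, -2.6, 0.0] [0.0, 0.0, -1.5]
(-74, 0, 84, 0) [-7.5, -1.1, 0.0] [0.0, 0.0, -1.5]
(-64, 0, 84, 0) [-17.2, 1.5, 0.0] [0.0, 0.0, -1.5]
(-52, 0, 84, 0) [-28.8, 4.6, 0.0] [0.0, 0.0, -1.5]
ring_0_mid 0.53 [20.4  0.3] [0.6314, -0.1562, 0.0133]
link 0.86 [-139.2   34.9] [0.4732, -0.1155, 0.0833]
```

Call:
{"fn": "move_arm", "kwargs": {"targets": [[[17,0,0],[0,0,0],0.67],[[16,-9,0],[0,0,-0.8],0.67],[[12,-18,0],[0,0,-1.8],0.67],[[6,-24,0],[0,0,-2.8],0.67],[[0,-28,0],[0,0,-3.8],0.67]]}}

```text
clock: 15.35
tcp_pos: [0.5278, -0.1465, 0.0839]
orientation: [-0.001, 0.144, 0.99, 0.0]
wrist_force: [-0.1, -0.2, -1.2]
finger_gap: 0.0143
grip_force: 0.0
```

Call:
{"fn": "move_arm", "kwargs": {"targets": [[[-2,-3,0],[0,0,-1.0],0.67],[[-2,-3,0],[0,0,-1.5],0.67],[[-8,-1,0],[0,0,-1.5],0.67],[[-17,1,0],[0,0,-1.5],0.67],[[-28,4,0],[0,0,-1.5],0.67]]}}

```text
clock: 15.98
tcp_pos: [0.5579, -0.1521, 0.0839]
orientation: [0.0, 0.018, 1.0, -0.0]
wrist_force: [-0.0, 0.9, 0.4]
finger_gap: 0.0143
grip_force: 0.2
```

```bash
python3 - <<'E'
from h import *
plan(None,[(-20,0.5,84,0)])
p=env.read_camera("side")
for d in env.landmark_of("ring_0_mid",p): print(round(d["confidence"],2),loc(d["centre"]).round(1),d["centre"])
hsv=cv2.cvtColor(p["pixels"],cv2.COLOR_RGB2HSV)
m=((hsv[...,1]<45)&(hsv[...,2]>80)).astype(np.uint8); m2=np.zeros_like(m); m2[195:300,235:400]=m[195:300,235:400]
n,lab,st,ce=cv2.connectedComponentsWithStats(m2)
for i in range(1,n):
    if st[i,4]>20: print(st[i].tolist(),"deck",loc(ray(p,ce[i],.086)).round(0))
E
```

```text
at [-53.2   1.6] 83.9 head 0.2 q6 -0.37 t 15.975
(-20, 0.5, 84, 0) [-33.2, -1.2, -0.1] [-0.0, 0.0, 0.02]
0.42 [19.3  6. ] [0.6305, -0.1504, 0.0164]
[293, 203, 12, 25, 153] deck [-31. -52.]
[283, 226, 22, 18, 211] deck [-28.   3.]
[306, 231, 6, 14, 38] deck [-61.   4.]
[253, 247, 18, 7, 83] deck [14. 51.]
[335, 253, 32, 13, 381] deck [-142.   39.]
[235, 285, 20, 15, 88] deck [ 16. 144.]
[244, 295, 12, 5, 26] deck [  4. 155.]
```

The ring is centred ahead of the fingers at about (-27, 1). Final push, then retreat upward.

Call:
{"fn": "move_arm", "kwargs": {"targets": [[[-11,-1,0],[0,0,0],0.67],[[-20,-1,0],[0,0,0],0.67],[[-28,-1,0],[0,0,0],0.67],[[-33,-1,0],[0,0,0],0.67],[[-33,-1,0],[0,0,0],0.67]]}}

```text
clock: 16.7
tcp_pos: [0.5906, -0.1547, 0.0837]
orientation: [0.0, 0.017, 1.0, -0.0]
wrist_force: [-0.8, -0.1, 0.6]
finger_gap: 0.0142
grip_force: 0.0
```

Call:
{"fn": "move_arm", "kwargs": {"targets": [[[10,0,0],[0,0,0],0.67],[[25,0,-20],[0,0,0],0.67],[[45,0,-60],[0,0,0],0.67],[[70,0,-110],[0,0,0],0.67],[[100,0,-150],[0,0,0],0.67]]}}

```text
clock: 17.32
tcp_pos: [0.4889, -0.151, 0.2356]
orientation: [0.0, 0.017, 1.0, -0.0]
wrist_force: [0.2, 0.4, -0.5]
finger_gap: 0.0139
grip_force: 0.0
```

```bash
python3 - <<'E'
from h import *
plan(None,[])
p=env.read_camera("side")
for t in ["ring_0_mid","link"]:
    for d in env.landmark_of(t,p): print(t,round(d["confidence"],2),loc(d["centre"]).round(1),round(float(d["centre"][2]),3))
hsv=cv2.cvtColor(p["pixels"],cv2.COLOR_RGB2HSV)
m=((hsv[...,1]<45)&(hsv[...,2]>80)).astype(np.uint8); m2=np.zeros_like(m); m2[195:300,235:400]=m[195:300,235:400]
n,lab,st,ce=cv2.connectedComponentsWithStats(m2)
for i in range(1,n):
    if st[i,4]>15: print(st[i].tolist(),"deck",loc(ray(p,ce[i],.086)).round(0),"slot",loc(ray(p,ce[i],.016)).round(0))
E
```

```text
at [-122.2   -0. ] 235.6 head 0.2 q6 -0.42 t 17.325
link 0.61 [-141.    36.8] 0.079
link 0.47 [-147.4 -359.5] -0.001
[253, 245, 19, 9, 103] deck [12. 49.] slot [ 35. -16.]
[335, 253, 32, 13, 387] deck [-141.   39.] slot [-137.  -27.]
[235, 285, 23, 15, 96] deck [ 14. 144.] slot [37. 90.]
[244, 295, 12, 5, 26] deck [  4. 155.] slot [ 25. 103.]
```

```bash
python3 -c "
from workcell import env
print(env.hand_in())"
```

```text
the job is handed in; nothing more can be done
None
```

I pushed all three rings through the gate one at a time and handed the job in at about 17 s. The last camera check found no ring left on the deck and the link plate where it started, but I checked the third ring's drop only by image measurement, not by viewing a picture, and the hand-in gave no verdict.

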